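# Clamp a wine bottle three clicks and hold

### The job

Unlock the bottle cradle: draw the orange locking pin up out of its bore and park it in the yellow bracket's notch, hanging upright by its collar. Then take the black upright grip of the red lever and swing the lever three clicks, feeling each one, so that the rubber jaw closes on the bottle; never let it drop into the fourth click, and leave the glass, tin and flask alone. Finish while still holding the grip, steady in the third click: the lever springs back if let go.

Things in the scene. Friction and masses are not known exactly. Their poses are not given: they have to be found in the camera images.
- pin_grip (a point): Loose locking pin (121 mm long, 80 g), orange round stem 14 mm across, 81 mm tall: point on its axis, 23 mm below the top, 62 mm above the collar's underside. At the start it stands in a vertical bore ahead of the lever, blocking it; point then 117 mm above the table. The lever's bar beside it is 79 mm high: grasp above that. Z = up the pin.
- pin_collar (a point): Centre of the underside of the pin's collar (24 mm across, 4 mm thick, just under the orange stem). Below it is the shank: 10 mm diameter, 36 mm long, chamfered end. In the bore (12 mm wide) the collar rests on the bore block 55 mm above the table; the pin must rise 36 mm to come clear.
- notch (a point): Parking notch in the yellow bracket fixed left of the cradle: U slot 14 mm wide through a 10 mm shelf, open to the bracket's -x. Point on the slot's centre line on the shelf's top, 55 mm above the table; slot runs from 7 mm on the +x side (closed) to 18 mm on the -x side (open). The shank can be lowered straight in here till the collar rests on the shelf; free below down to 5 mm above the table.
- pivot (a point): On the vertical axis of the lever, at the height of the top of the lever's bar (79 mm above the table). The axes are those of the cradle: x from the lever's pivot towards the bottle, z up.
- grip_mid (a point): Centre of the black upright round grip at the end of the red lever: 24 mm diameter, from 79 to 137 mm above the table (this point is at 108 mm), 125 mm from the pivot axis. It travels with the lever.
- grip: The black grip, a sleeve that turns freely about its own upright axis. Origin at the centre of its lower end, 29 mm below its middle.
- lever (a joint): Lever angle, rad: 0 at home, where it starts; grows counter-clockwise from above, to 1.3 at most. A spring drives it home with 4 N at the grip, 0.8 N more per rad; the clicks do not hold it. One click: resistance at the grip rises about 2 N above this even level as the pawl climbs a tooth, falls as much below as it drops off, and is even again with the pawl seated between two teeth.
- pawl (a joint): Lift of the brass spring pawl (roller-tipped) beside the toothed hub, m: 0 seated in a notch, 0.002 on a crest; small, better felt than read. Its block is set differently each time: the first crest comes 0.12 to 0.24 rad from home, the others follow 0.24 rad apart (30 mm at the grip), five in all; each notch is centred 0.12 rad past its crest, even for about 0.025 rad each side.
- glass: Bystander: clear tasting glass, 66 mm wide, 150 mm tall; origin at the centre of its foot.
- tin: Bystander: copper tin, 72 mm diameter, 75 mm tall; origin at the centre of its base.
- flask: Bystander: small amber bottle, 60 mm diameter, 160 mm tall; origin at the centre of its base.

How it is judged:
By the outcome, as a careful person would: the job done as asked, in the order asked, and still so for the second after the job is handed in, while the arm keeps its last pose, push and grip.
It also fails if it takes over 72 s, if anything falls off the work surface, if the arm or the gripper's body presses on something with over 40 N, if the wrist force passes 120 N, or if a joint passes its speed limit or range.

### The arm

A 6-joint arm with a two-finger parallel gripper is mounted at the origin on the work surface. World frame = base frame: x ahead of the robot, y to its left, z up, the work surface at z = 0. Lengths are in mm, angles in rad, forces in N, time in s.
With the tool pointing down it reaches from about 225 to 875 mm from the base axis. Payload 3.4 kg.
Tool frame: the origin (TCP) lies at the very end of the fingers, on their centre line; the grasp point (between the pads) lies 19 mm behind it; z points along the fingers, y is the direction in which the jaws open and shut (so a half turn about z gives the same grasp; the last joint's range is limited). The gripper opens to 85 mm and grips with 20 to 120 N. Pads are 22 mm wide; open, the fingers measure 114 mm over their backs; the gripper's body (76 mm by 85 mm) begins 54 mm behind the grasp point. The pads swing forward as they close: fully open they stand 13 mm farther back than shut.
Start: joints at [-1.274, 0.276, 1.505, -0, 1.361, -0.121], TCP at [233.309, -525.575, 231.328] pointing down, gripper open.
Joint ranges: [-2.89, 2.89], [-0.75, 2.08], [0.22, 2.7], [-1.18, 4.32], [0.11, 2.71], [-2.7, 2.7]. Speed limits (rad/s): [2.57, 2.57, 3.14, 3.14, 3.14, 3.14].

### API

Orientations are given as a unit quaternion [x, y, z, w].
In Python, from station import * gives the robot as it stands.
- The arm moves only by the tool send_rows, never from a script. Its argument "rows" is one flat list of numbers, 5 for each row, row after row: the shift along the tool's x, y, z in m, then the turn about the tool's z in degrees, then the opening, from 0 (shut) to 1 (fully open). In form: [dx, dy, dz, turn, claw, dx, dy, dz, turn, claw, ...]. A call has exactly 5 rows; each row is the pose to reach, as a shift and turn from the pose measured when the call began, along the tool's axes at that moment; what a row does not reach only later rows make up. A row lasts 1/12 s, in which the tool goes at most 41.7 mm and 7.16 degrees, less where a joint would pass 70% of its speed; a pose out of reach is approached as far as the arm can. A call with a gripper value outside its range is refused whole. The fingers move at their own pace and stop on an object; "force" is the grip in N (left out, the last holds). Time passes only in rows, so rows that repeat a pose let the fingers close, or fill a call up. It gives the time, the measured TCP pose, the force and the opening at its end, in the units of the state.
- state(): the state, without advancing time (a new reading comes with each control period).
- get_image(name): name is "scene" or "side" or "wrist"; returns a dict with "frame" (420x560x3 uint8, red, green, blue), "fx", "fy", "cx", "cy" (pixels), "dist" ([k1, k2, p1, p2, k3] as OpenCV has them; the pictures are not rectified), "cam_to_world" (4x4, takes a point from camera to world coordinates); the wrist camera has in their place "hand_eye" (4x4, takes a point from camera to tool coordinates, whose origin is the TCP and whose axes are the flange's). Camera axes: x right, y down, z forward; pixel columns grow to the right and rows downward; lengths in mm; the calibration is good to about 2 mm. A picture is of the moment at which its call begins: read the wrist's pose just before it. There is no depth.
- finish_job(): hands the job in, once; it reports no verdict.
The state is a dict: "t": time; "q": joint angles; "qvel": joint speeds; "tau": joint torques, N m; "ee_pos": TCP position; "orientation": TCP orientation; "ft_force": force on the tool from outside, world axes, zero at the start; "ft_torque": the same for the moment, N m; "finger_gap": finger opening in mm.
Only numpy, scipy, OpenCV 4.12 (cv2) and the standard library are available. Lean on these libraries where they do the work, as an engineer would, in place of code of your own. Each camera call takes 0.05 s, during which the arm holds its last target.

## Working session

There is one attempt and no reset: what is moved stays moved. The work goes in short steps, Python scripts to look and compute and a tool call to move; the robot and the scene stay as the last step left them, time stands still between calls to the robot, and variables do not carry over. Pictures are saved under pics/ and viewed, and the job is handed in when it is done.

Besides the shell and the picture viewer there is one more tool, called as name(argument=value, ...), one argument or row to a line, values as JSON. send_rows: Moves the arm, as the interface text tells. Its arguments: {"type":"object","properties":{"rows":{"type":"array"},"force":{"type":"number"}},"required":["rows"]}

```bash
mkdir -p pics; ls
python3 - <<'E'
from station import *
import cv2
s=state();print(s)
for n in("scene","side","wrist"):
    d=get_image(n);cv2.imwrite(f"pics/{n}0.png",d["frame"][:,:,::-1])
    print(n,{k:v for k,v in d.items() if k!="frame"})
E
```

```text
pics
{'t': 0.0, 'q': array([-1.27401727e+00,  2.76577382e-01,  1.50614804e+00,  2.93440505e-05,
        1.36070453e+00, -1.20968056e-01]), 'qvel': array([ 0.00084095,  0.00039106, -0.00092596,  0.00052365,  0.00063592,
        0.00060145]), 'tau': array([-5.59650562e-04, -4.16779482e+01, -2.45801872e+01, -2.06338650e-04,
        1.10273532e-02, -5.41180754e-06]), 'ee_pos': array([ 233.14175424, -525.02491944,  230.44382467]), 'orientation': array([ 9.78265337e-01,  2.07354978e-01, -6.63590735e-05, -9.16360718e-04]), 'ft_force': array([-0.01894629,  0.07020647, -0.51213645]), 'ft_torque': array([-0.05656105, -0.02267698, -0.0007453 ]), 'finger_gap': 85.72586561215056}
scene {'fx': 480.4309835382126, 'fy': 480.4309835382126, 'cx': 278.97851279130225, 'cy': 204.3970336417987, 'dist': array([-0.14388941,  0.        ,  0.        ,  0.        ,  0.        ]), 'cam_to_world': array([[ 5.89097452e-01,  5.50667483e-01, -5.91379332e-01,
         1.36497849e+03],
       [ 8.08033511e-01, -3.95291141e-01,  4.36837222e-01,
        -6.29865722e+02],
       [ 6.78504288e-03, -7.35194013e-01, -6.778
[... 513 characters left out ...]
53694e-03, -7.07459391e-01, -7.06719056e-01,
         9.28156240e+02],
       [ 0.00000000e+00,  0.00000000e+00,  0.00000000e+00,
         1.00000000e+00]])}
wrist {'fx': 305.965757602369, 'fy': 305.965757602369, 'cx': 278.37616951339857, 'cy': 205.47189174382416, 'dist': array([-0.02864585,  0.        ,  0.        ,  0.        ,  0.        ]), 'hand_eye': array([[-5.72039964e-04, -9.58714327e-01, -2.84370378e-01,
         7.23004539e+01],
       [ 9.99999670e-01, -7.12629507e-04,  3.90927999e-04,
         3.86655231e-01],
       [-5.77438996e-04, -2.84370061e-01,  9.58714418e-01,
        -1.42188197e+02],
       [ 0.00000000e+00,  0.00000000e+00,  0.00000000e+00,
         1.00000000e+00]])}
```

View pics/scene0.png

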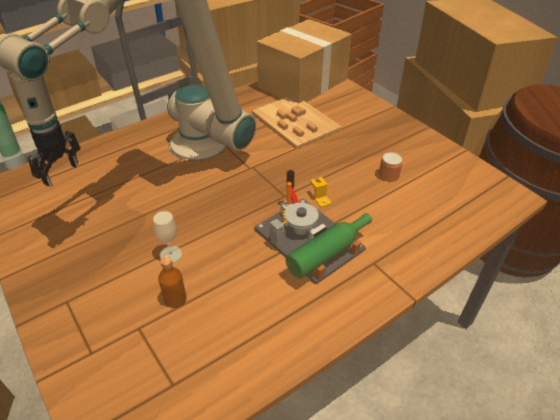

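View pics/side0.png

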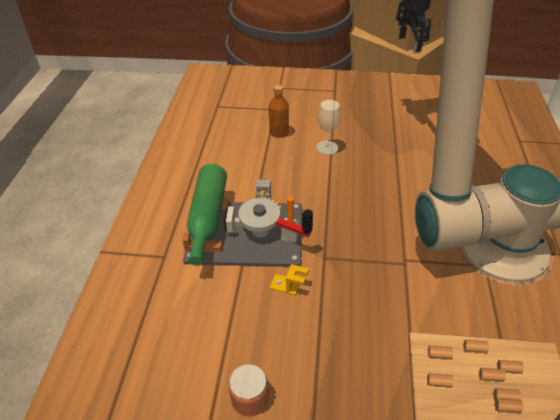

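View pics/wrist0.png

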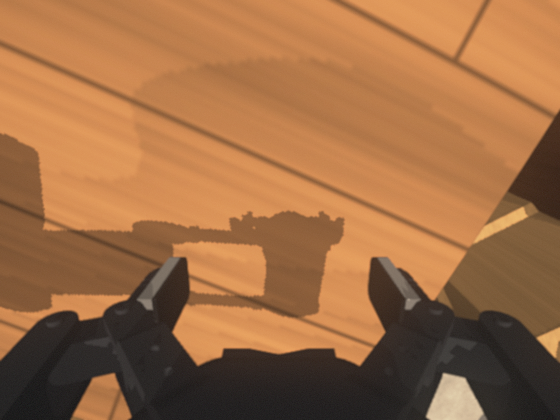

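Run:
```python
import cv2
a=cv2.imread("pics/scene0.png")[160:290,240:390];b=cv2.imread("pics/side0.png")[170:310,170:330]
cv2.imwrite("pics/sc_z.png",cv2.resize(a,None,fx=5,fy=4.6 if 0 else 5,interpolation=cv2.INTER_CUBIC)[:600])
cv2.imwrite("pics/si_z.png",cv2.resize(b,None,fx=4.25,fy=4.25,interpolation=cv2.INTER_CUBIC))
```

```text
(no output)
```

View pics/sc_z.png

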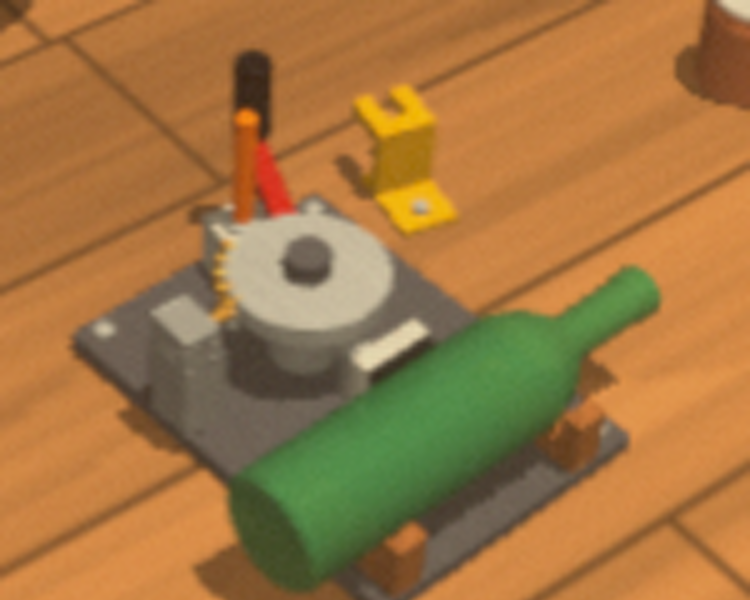

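View pics/si_z.png

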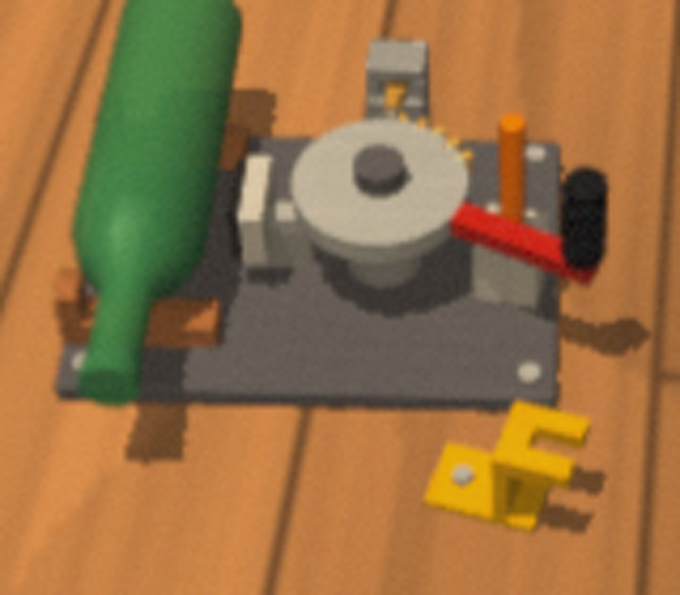

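```bash
cat > h.py <<'E'
from station import *
import numpy as np, cv2
def ray(d,px,T=None):
    K=np.array([[d["fx"],0,d["cx"]],[0,d["fy"],d["cy"]],[0,0,1]])
    u=cv2.undistortPoints(np.array([[px]],float),K,d["dist"])[0,0]
    M=d["cam_to_world"] if T is None else T
    v=M[:3,:3]@np.array([u[0],u[1],1]);return M[:3,3],v/np.linalg.norm(v)
def onz(d,px,z,T=None):
    o,v=ray(d,px,T);return o+v*(z-o[2])/v[2]
def tri(r1,r2):
    (a,u),(b,v)=r1,r2
    s=np.linalg.lstsq(np.stack([u,-v],1),b-a,rcond=None)[0]
    p,q=a+s[0]*u,b+s[1]*v;return (p+q)/2,np.linalg.norm(p-q)
def wristT(s,d):
    from scipy.spatial.transform import Rotation as R
    T=np.eye(4);T[:3,:3]=R.from_quat(s["orientation"]).as_matrix();T[:3,3]=s["ee_pos"];return T@d["hand_eye"]
def proj(d,p,T=None):
    M=np.linalg.inv(d["cam_to_world"] if T is None else T)
    K=np.array([[d["fx"],0,d["cx"]],[0,d["fy"],d["cy"]],[0,0,1]])
    return cv2.projectPoints(np.array([p],float),cv2.Rodrigues(M[:3,:3])[0],M[:3,3],K,d["dist"])[0][0,0]
E
python3 - <<'E'
from h import *
np.set_printoptions(precision=1,suppress=True)
A=get_image("scene");B=get_image("side")
sc=lambda x,y:(x/5+240-.4,y/5+160-.4); si=lambda x,y:(x/4.25+170-.4,y/4.25+170-.4)
P={"pintop":((247,117),(512,122),140),"griptop":((253,60),(587,180),137),"cap":((308,247),(382,160),None),
"slotL":((385,122),None,55)}
for k,(a,b,z) in P.items():
    if b: print(k,tri(ray(A,sc(*a)),ray(B,si(*b))))
    if z:
        print(onz(A,sc(*a),z), b and onz(B,si(*b),z))
# bracket shelf corners side: 
for n,a in {"closedend":(395,117),"cornerL":(355,105),"cornerfarL":(408,88),"front L":(375,135),"frontR":(437,122)}.items(): print("scene",n,onz(A,sc(*a),55))
for n,a in {"backtopR":(518,403),"tipR":(589,425),"tipL":(575,470),"backL":(497,455),"slotclosed":(530,435),"slot open":(585,446)}.items(): print("side",n,onz(B,si(*a),55))
for n,a in {"TL":(268,138),"TR":(558,140),"BR":(557,400),"BL":(60,395)}.items(): print("plate side",n,onz(B,si(*a),8))
for n,a in {"L":(75,340),"top":(320,198),"R":(627,440)}.items(): print("plate scene",n,onz(A,sc(*a),8))
E
```

```text
pintop (array([520.1,  29.8, 140.8]), np.float64(0.03973569425199764))
[519.4  30.4 140. ] [520.2  28.9 140. ]
griptop (array([477.7,  66.4, 138.5]), np.float64(0.12187115038207488))
[476.1  67.6 137. ] [477.8  65.  137. ]
cap (array([592.3,  20.8,  96.7]), np.float64(0.3122200034863244))
[495.  161.2  55. ] None
scene closedend [494.9 169.5  55. ]
scene cornerL [470.7 156.2  55. ]
scene cornerfarL [477.3 195.   55. ]
scene front L [501.2 147.9  55. ]
scene frontR [514.3 188.2  55. ]
side backtopR [505.1 149.1  55. ]
side tipR [467.6 159.7  55. ]
side tipL [472.5 189.   55. ]
side backL [512.5 183.6  55. ]
side slotclosed [497.  169.2  55. ]
side slot open [468.6 173.4  55. ]
plate side TL [680.8 -79.5   8. ]
plate side TR [503.8 -95.4   8. ]
plate side BR [487.6 107.2   8. ]
plate side BL [758.9 131.6   8. ]
plate scene L [502.2 -83.3   8. ]
plate scene top [487.8 116.4   8. ]
plate scene R [758.2 131.8   8. ]
```

```bash
cat >> h.py <<'E'
def yaw(s):
    from scipy.spatial.transform import Rotation as R
    m=R.from_quat(s["orientation"]).as_matrix();return np.degrees(np.arctan2(m[1,0],m[0,0]))
def go(p,yw=None):
    from scipy.spatial.transform import Rotation as R
    s=state();m=R.from_quat(s["orientation"]).as_matrix()
    d=m.T@(np.array(p,float)-s["ee_pos"]);y=yaw(s)
    t=0 if yw is None else -((yw-y+180)%360-180)
    print("t %.2f"%s["t"],"ee",s["ee_pos"].round(1),"yaw %.1f"%y,"F",s["ft_force"].round(1),"gap %.1f"%s["finger_gap"],"-> d",(d/1000).round(4),"turn %.1f"%t)
E
python3 -c "
from h import *
go((505,80,235),139)"
```

```text
t 0.25 ee [ 233.2 -525.4  230.9] yaw 23.9 F [ 0.2  0.2 -0.3] gap 85.7 -> d [ 0.494  -0.443  -0.0037] turn -115.1
```

send_rows(
  rows=[0.494,-0.443,0,-115,1,0.494,-0.443,0,-115,1,0.494,-0.443,0,-115,1,0.494,-0.443,0,-115,1,0.494,-0.443,0,-115,1],
)

```text
t: 0.67
ee_pos: [318.8, -333.7, 231.2]
orientation: [0.866, 0.5, 0.0, -0.0]
ft_force: [0.6, 0.1, 0.7]
finger_gap: 85.5
```

```bash
python3 -c "
from h import *
go((505,80,235),139)"
```

```text
t 0.67 ee [ 318.8 -333.7  231.2] yaw 60.0 F [0.6 0.1 0.7] gap 85.5 -> d [ 0.4514 -0.0453 -0.0036] turn -79.0
```

send_rows(
  rows=[0.451,-0.045,-0.004,-79,1,0.451,-0.045,-0.004,-79,1,0.451,-0.045,-0.004,-79,1,0.451,-0.045,-0.004,-79,1,0.451,-0.045,-0.004,-79,1],
)

```text
t: 1.08
ee_pos: [404.3, -143.5, 233.4]
orientation: [0.67, 0.742, 0.0, 0.0]
ft_force: [0.1, -0.6, 0.8]
finger_gap: 85.7
```

```bash
python3 -c "
from h import *
go((505,80,235),139)"
```

```text
t 1.08 ee [ 404.3 -143.5  233.4] yaw 95.9 F [ 0.1 -0.6  0.8] gap 85.7 -> d [ 0.212   0.1231 -0.0015] turn -43.1
```

send_rows(
  rows=[0.212,0.123,-0.002,-43,0.6,0.212,0.123,-0.002,-43,0.6,0.212,0.123,-0.002,-43,0.6,0.212,0.123,-0.002,-43,0.6,0.212,0.123,-0.002,-43,0.6],
)

```text
t: 1.5
ee_pos: [489.4, 46.8, 235.3]
orientation: [0.409, 0.913, 0.0, 0.001]
ft_force: [0.7, -1.2, 0.6]
finger_gap: 51.0
```

```bash
python3 -c "
from h import *
go((505,80,235),139)"
```

```text
t 1.50 ee [489.4  46.8 235.3] yaw 131.7 F [ 0.7 -1.2  0.6] gap 51.0 -> d [0.0143 0.0338 0.0003] turn -7.3
```

send_rows(
  rows=[0.014,0.034,0,-7.3,0.6,0.014,0.034,0,-7.3,0.6,0.014,0.034,0,-7.3,0.6,0.014,0.034,0,-7.3,0.6,0.014,0.034,0,-7.3,0.6],
)

```text
t: 1.92
ee_pos: [504.8, 78.8, 235.2]
orientation: [0.351, 0.936, -0.0, 0.0]
ft_force: [-0.6, -0.1, 0.5]
finger_gap: 51.4
```

```bash
python3 -c "
from h import *
go((505,80,235),139)
s=state();d=get_image('wrist')
import pickle;pickle.dump((s,d),open('w1.pkl','wb'))
cv2.imwrite('pics/w1.png',d['frame'][:,:,::-1])
T=wristT(s,d)
for p in [(520,30,140),(478,66,137),(490,170,55),(592,21,97)]: print(p,proj(d,p,T))
"
```

```text
t 1.92 ee [504.8  78.8 235.2] yaw 138.9 F [-0.6 -0.1  0.5] gap 51.4 -> d [0.0006 0.001  0.0002] turn -0.1
(520, 30, 140) [247.28539825 256.00324385]
(478, 66, 137) [245.06322069 192.08700692]
(490, 170, 55) [336.98515353 115.73114401]
(592, 21, 97) [291.90387037 290.27206017]
```

View pics/w1.png

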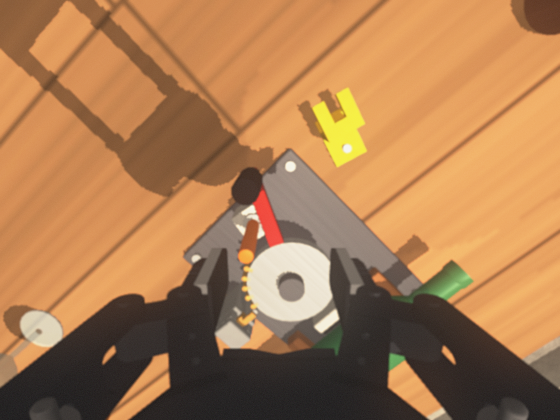

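Run:
```python
from h import *
import pickle
s,d=pickle.load(open('w1.pkl','rb'))
f=d['frame'][:,:,::-1]
c=np.hstack([cv2.resize(f[75:175,285:385],None,fx=4,fy=4,interpolation=cv2.INTER_CUBIC),cv2.resize(f[165:265,225:325],None,fx=4,fy=4,interpolation=cv2.INTER_CUBIC)])
cv2.imwrite('pics/w1z.png',c)
```

```text
(no output)
```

View pics/w1z.png

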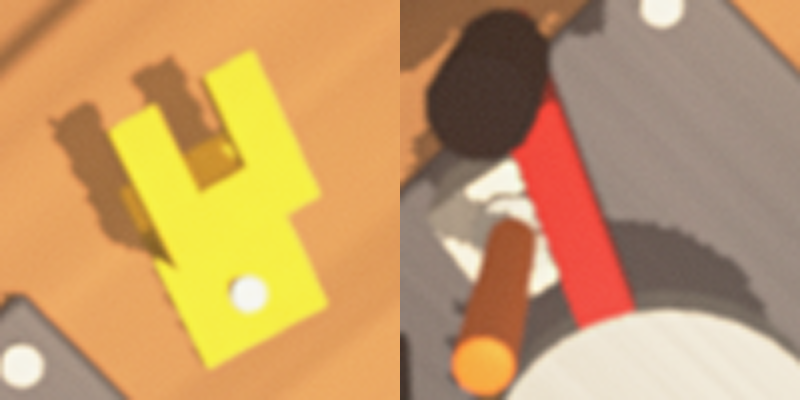

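Run:
```python
from h import *
np.set_printoptions(precision=1,suppress=True)
import pickle
s,d=pickle.load(open('w1.pkl','rb'));T=wristT(s,d)
b=lambda x,y:(x/4+285-.4,y/4+75-.4); p=lambda x,y:((x-400)/4+225-.4,y/4+165-.4)
print('pin',onz(d,p(484,365),140,T)); print('grip',onz(d,p(488,97),137,T))
L={k:onz(d,b(*v),55,T)[:2] for k,v in dict(Lo=(110,130),Li=(157,105),Ri=(205,78),Ro=(253,50),cL=(200,188),cR=(243,165),bR=(321,195)).items()}
for k,v in L.items(): print(k,v)
op=(L['Li']+L['Ri'])/2;cl=(L['cL']+L['cR'])/2;v=op-cl
print('len',np.linalg.norm(v),'w',np.linalg.norm(L['Li']-L['Ri']),np.linalg.norm(L['cL']-L['cR']),'notch',cl+v/np.linalg.norm(v)*7,'ang',np.degrees(np.arctan2(*-v[::-1])))
```

```text
pin [519.  29. 140.]
grip [476.8  68.8 137. ]
Lo [467.  156.2]
Li [470.1 168.9]
Ri [472.9 182. ]
Ro [475.5 195.1]
cL [492.9 164.6]
cR [495.7 176.4]
bR [514.6 186.9]
len 23.361251677074257 w 13.369090613044639 12.066862605192831 notch [487.5 172. ] ang -12.364839015642822
```

```bash
python3 -c "
from h import *
go((519.5,29.2,165),139)"
```

```text
t 1.97 ee [504.8  78.6 235.4] yaw 138.9 F [-0.4 -0.5  0.3] gap 51.4 -> d [-0.0435 -0.0276  0.0704] turn -0.1
```

send_rows(
  rows=[-0.0435,-0.0275,0.03,0,0.6,-0.0435,-0.0275,0.03,0,0.6,-0.0435,-0.0275,0.06,0,0.6,-0.0435,-0.0275,0.07,0,0.6,-0.0435,-0.0275,0.07,0,0.6],
)

```text
t: 2.38
ee_pos: [516.9, 28.2, 162.9]
orientation: [0.352, 0.936, -0.001, -0.003]
ft_force: [-0.8, -0.2, 0.2]
finger_gap: 51.2
```

```bash
python3 -c "
from h import *
go((519.5,29.2,98),139)
s=state();d=get_image('wrist')
cv2.imwrite('pics/w2.png',d['frame'][:,:,::-1])
T=wristT(s,d)
print(proj(d,(519.5,29.2,140),T),[proj(d,s['ee_pos']-[0,0,z],T) for z in (0,25)])
"
```

```text
t 2.38 ee [516.9  28.2 162.9] yaw 138.7 F [-0.8 -0.2  0.2] gap 51.2 -> d [-0.0016  0.0027  0.0649] turn -0.3
[283.04907027 245.24499599] [array([278.70351845, 260.85936758]), array([278.87497144, 241.70364469])]
```

View pics/w2.png

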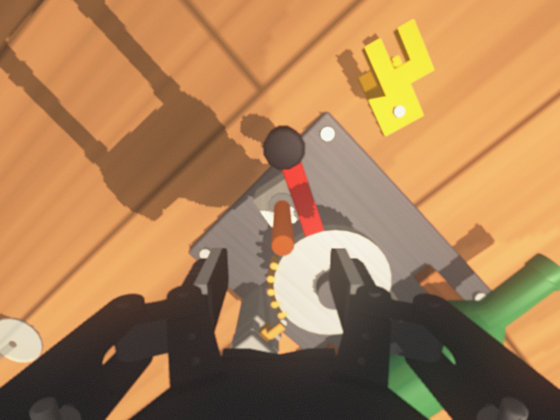

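send_rows(
  rows=[-0.0015,0.0027,0.02,-0.3,0.6,-0.0015,0.0027,0.04,-0.3,0.6,-0.0015,0.0027,0.055,-0.3,0.6,-0.0015,0.0027,0.065,-0.3,0.6,-0.0015,0.0027,0.065,-0.3,0.6],
)

```text
t: 2.85
ee_pos: [520.2, 29.9, 98.9]
orientation: [0.349, 0.937, -0.001, -0.002]
ft_force: [-0.3, 1.0, 1.0]
finger_gap: 51.2
```

```bash
python3 -c "
from h import *
go((519.5,29.2,98),139)
s=state();d=get_image('wrist')
cv2.imwrite('pics/w3.png',d['frame'][:,:,::-1])
T=wristT(s,d)
print(proj(d,(519.5,29.2,140),T))
"
```

```text
t 2.85 ee [520.2  29.9  98.9] yaw 139.1 F [-0.3  1.   1. ] gap 51.2 -> d [ 0.0001 -0.001   0.0009] turn 0.1
[275.83946491 308.97313285]
```

View pics/w3.png

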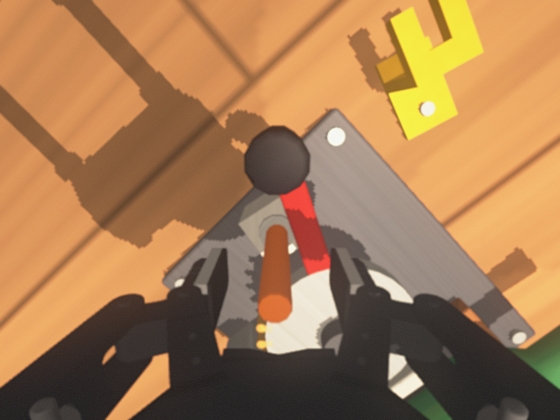

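send_rows(
  rows=[0,-0.001,0.001,0,0.3,0,-0.001,0.001,0,0.12,0,-0.001,0.001,0,0.1,0,-0.001,0.001,0,0.05,0,-0.001,0.001,0,0.0],
  force=50,
)

```text
t: 3.32
ee_pos: [521.1, 29.0, 100.0]
orientation: [0.349, 0.937, -0.0, -0.0]
ft_force: [-0.6, 0.7, 5.4]
finger_gap: 12.8
```

send_rows(
  rows=[0,0,0,0,0,0,0,0,0,0,0,0,0,0,0,0,0,0,0,0,0,0,0,0,0],
)

```text
t: 3.73
ee_pos: [521.1, 28.9, 100.0]
orientation: [0.349, 0.937, -0.0, -0.0]
ft_force: [-0.3, -0.3, 1.5]
finger_gap: 12.9
```

```bash
python3 -c "
from h import *
go((519.5,29.2,98),139)"
```

```text
t 3.73 ee [521.1  28.9 100. ] yaw 139.1 F [-0.3 -0.3  1.5] gap 12.9 -> d [ 0.0014 -0.0008  0.002 ] turn 0.1
```

send_rows(
  rows=[0,0,-0.01,0,0,0,0,-0.02,0,0,0,0,-0.032,0,0,0,0,-0.045,0,0,0,0,-0.055,0,0],
)

```text
t: 4.15
ee_pos: [521.9, 29.0, 157.1]
orientation: [0.349, 0.937, 0.0, 0.001]
ft_force: [-0.0, -0.7, -1.3]
finger_gap: 12.6
```

send_rows(
  rows=[0,0,-0.01,0,0,0,0,-0.02,0,0,0,0,-0.02,0,0,0,0,-0.02,0,0,0,0,-0.02,0,0],
)

```text
t: 4.57
ee_pos: [521.4, 29.0, 176.8]
orientation: [0.349, 0.937, -0.0, 0.0]
ft_force: [-0.6, -0.0, -0.9]
finger_gap: 12.8
```

```bash
python3 -c "
from h import *
go((488.5,171,165),139)
s=state()
for n in ('wrist','side'):
  d=get_image(n)
  cv2.imwrite('pics/%s4.png'%n,d['frame'][:,:,::-1])
"
```

```text
t 4.57 ee [521.4  29.  176.8] yaw 139.1 F [-0.6 -0.  -0.9] gap 12.8 -> d [0.1179 0.0858 0.0117] turn 0.1
```

View pics/wrist4.png

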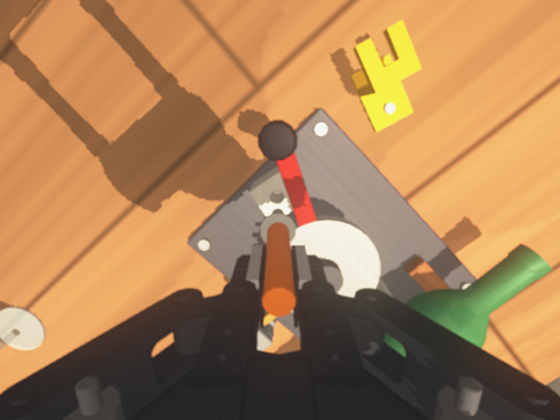

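View pics/side4.png

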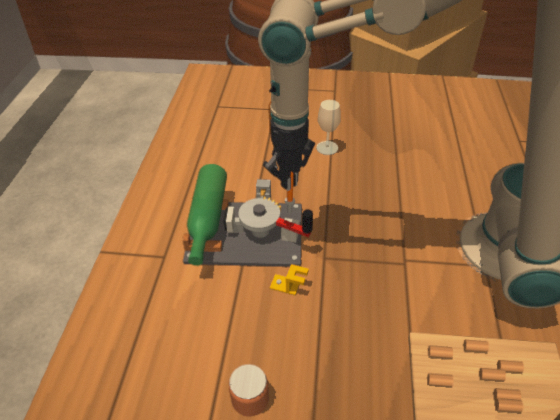

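Run:
```python
from h import *
d=get_image('wrist');s=state();I=d["hand_eye"]
f=d['frame'][:,:,::-1]
cv2.imwrite('pics/w4z.png',cv2.resize(f[200:330,220:340],None,fx=4.5,fy=4.5,interpolation=cv2.INTER_CUBIC))
for x in (0,2): print(proj(d,(x,0,-40),I),proj(d,(x,0,41),I),proj(d,(x,0,45),I))
```

```text
[278.70412825 307.89470386] [278.71660395 231.63988702] [278.71695136 229.40206408]
[278.70284162 303.44733893] [278.71582007 228.71460067] [278.71618222 226.52644714]
```

View pics/w4z.png

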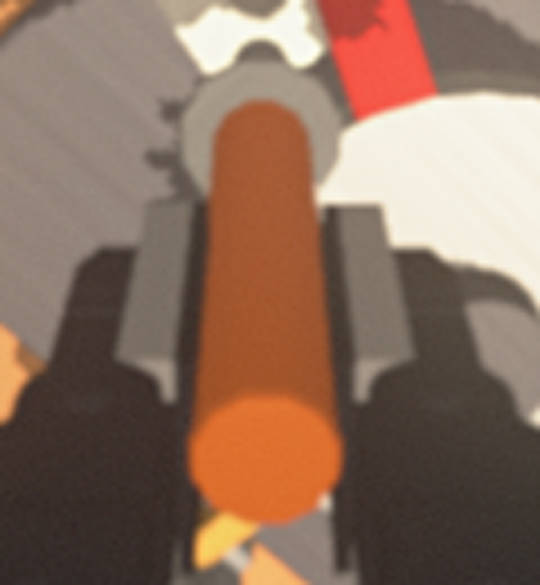

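send_rows(
  rows=[0.02,0.025,0,0,0,0.05,0.05,-0.01,0,0,0.08,0.07,-0.01,0,0,0.1,0.08,-0.005,0,0,0.118,0.086,0,0,0],
)

```text
t: 5.13
ee_pos: [488.1, 173.4, 175.9]
orientation: [0.349, 0.937, 0.0, -0.0]
ft_force: [0.7, -0.8, -1.2]
finger_gap: 12.9
```

send_rows(
  rows=[0,0,0,0,0,0,0,0,0,0,0,0,0,0,0,0,0,0,0,0,0,0,0,0,0],
)

```text
t: 5.55
ee_pos: [488.8, 172.5, 176.1]
orientation: [0.349, 0.937, 0.0, 0.0]
ft_force: [-0.4, 0.2, -0.8]
finger_gap: 12.5
```

Run:
```python
from h import *
go((488.5,171,150),139)
import pickle
s=state();d=get_image('wrist');pickle.dump((s,d),open('w5.pkl','wb'))
f=d['frame'][:,:,::-1];cv2.imwrite('pics/w5.png',f)
I=d["hand_eye"];T=wristT(s,d)
for x in (0,2): print(proj(d,(x,0,-40),I),proj(d,(x,0,43),I),proj(d,(x,0,79),I))
print(proj(d,(488.5,171,55),T))
d=get_image('scene');e=get_image('side')
print([proj(k,(488.5,171,55)) for k in (d,e)])
cv2.imwrite('pics/c5.png',np.hstack([cv2.resize(d['frame'][120:220,270:370],None,fx=4,fy=4,interpolation=cv2.INTER_CUBIC),cv2.resize(e['frame'][210:310,240:340],None,fx=4,fy=4,interpolation=cv2.INTER_CUBIC)])[:,:,::-1])
```

```text
t 5.55 ee [488.8 172.5 176.1] yaw 139.1 F [-0.4  0.2 -0.8] gap 12.5 -> d [-0.0007 -0.0013  0.0261] turn 0.1
[278.70497446 307.89494202] [278.71730349 230.51021808] [278.71986359 213.3576339 ]
[278.70369394 303.44757715] [278.71652965 227.60997164] [278.71920233 210.84609377]
[277.19714149 199.55394088]
[array([317.68676054, 181.78299835]), array([298.15769364, 272.92588831])]
```

View pics/w5.png

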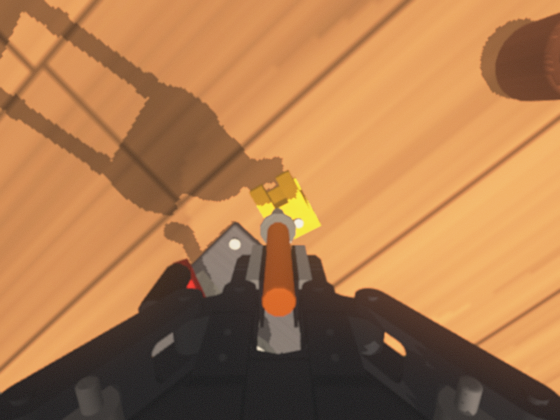

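View pics/c5.png

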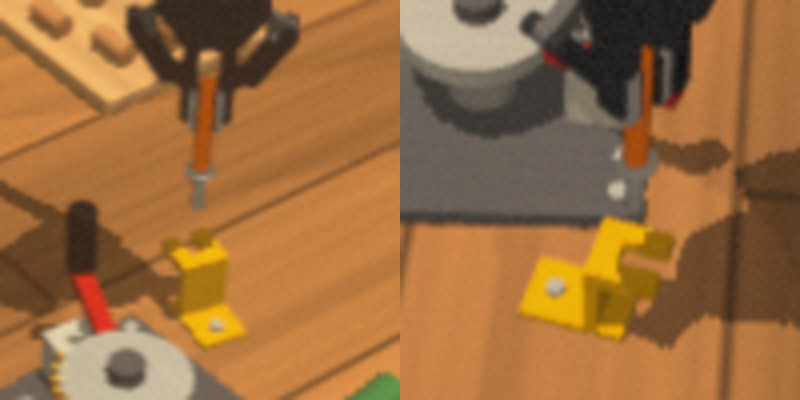

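send_rows(
  rows=[0,-0.001,0.015,0,0,0,-0.001,0.025,0,0,0,-0.001,0.034,0,0,0,-0.001,0.034,0,0,0,-0.001,0.034,0,0],
)

```text
t: 6.12
ee_pos: [487.4, 171.8, 141.4]
orientation: [0.349, 0.937, -0.0, -0.001]
ft_force: [-0.7, 1.3, -0.7]
finger_gap: 13.0
```

Run:
```python
from h import *
go((488.5,171,99),139)
import pickle
s=state();w=get_image('wrist')
d=get_image('scene');e=get_image('side');pickle.dump((s,w,d,e),open('w6.pkl','wb'))
R=lambda i,y,x,n,k:cv2.resize(i['frame'][y:y+n,x:x+n],(k,k),interpolation=cv2.INTER_CUBIC)
cv2.imwrite('pics/c6.png',np.hstack([R(d,145,285,60,400),R(e,235,265,60,400)])[:,:,::-1])
cv2.imwrite('pics/w6.png',R(w,150,220,120,600)[:,:,::-1])
```

```text
t 6.12 ee [487.4 171.8 141.4] yaw 139.1 F [-0.7  1.3 -0.7] gap 13.0 -> d [-0.0014  0.0001  0.0424] turn 0.1
```

View pics/w6.png

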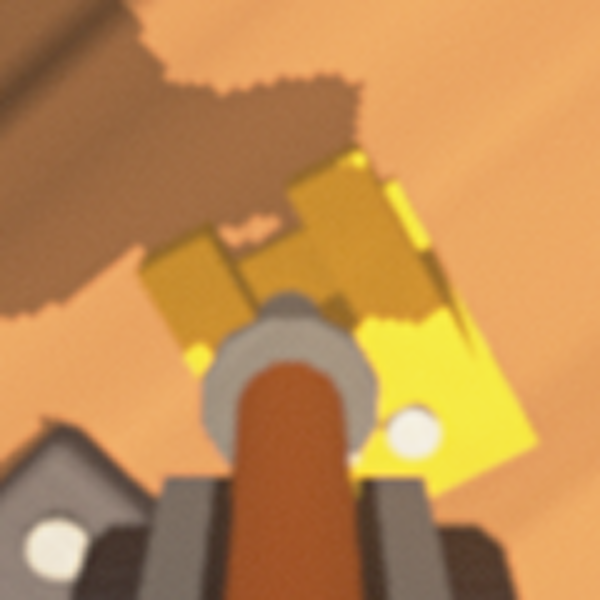

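View pics/c6.png

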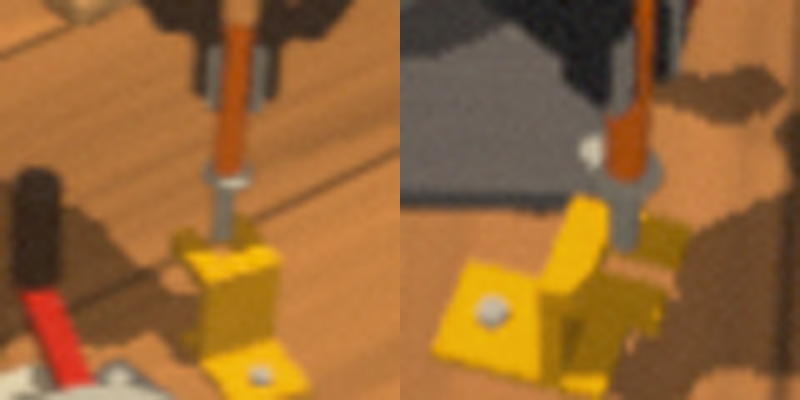

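Run:
```python
from h import *
np.set_printoptions(precision=1,suppress=True)
import pickle
s,w,d,e=pickle.load(open('w6.pkl','rb'));T=wristT(s,w)
b=lambda x,y:(x/5+220-.4,y/5+150-.4)
L={k:onz(w,b(*v),55,T)[:2] for k,v in dict(Lo=(140,268),Li=(205,235),Ri=(287,190),Ro=(355,150),bR=(470,340)).items()}
print(L)
op=(L['Li']+L['Ri']+L['Lo']+L['Ro'])/4;a=L['Ro']-L['Lo'];a/=np.linalg.norm(a);n=np.array([a[1],-a[0]])
print('w',np.linalg.norm(L['Ro']-L['Lo']),'notch wrist',op+18*n,'yaw',np.degrees(np.arctan2(n[1],n[0])))
zt=s['ee_pos'][2]-43-36
print('tip z',zt,'tip wrist front',onz(w,b(290,293),zt,T),onz(w,b(290,320),zt,T))
print('collar wrist',onz(w,b(290,375),zt+40,T), onz(w,b(290,388),zt+36,T))
print('tip tri',tri(ray(d,(317.9,180.6)),ray(e,(298.6,271.8))))
print('collar tri',tri(ray(d,(285+227*.15-.4,145+180*.15-.4)),ray(e,(265+227*.15-.4,235+178*.15-.4))))
S=lambda x,y:onz(e,(265+(x-400)*.15-.4,235+y*.15-.4),55)
C=lambda x,y:onz(d,(285+x*.15-.4,145+y*.15-.4),55)
print('side prong tips R outer',S(690,230),'L outer',S(662,302),S(580,195),S(540,290))
print('scene',C(172,240),C(198,278),C(280,255),C(240,218))
```

```text
{'Lo': array([467. , 157.4]), 'Li': array([469.7, 168.6]), 'Ri': array([472.6, 182.8]), 'Ro': array([474.6, 194.7]), 'bR': array([509.8, 188.7])}
w 38.115888880265 notch wrist [488.6 172.3] yaw -11.574884770712933
tip z 62.35674630335782 tip wrist front [483.7 173.8  62.4] [486.9 171.   62.4]
collar wrist [482.7 174.9 102.4] [485.2 172.8  98.4]
tip tri (array([487.9, 171.6,  59.5]), np.float64(0.7702284223068036))
collar tri (array([488. , 172.1,  96. ]), np.float64(0.12390141141294723))
side prong tips R outer [467.9 158.4  55. ] L outer [474.7 188.5  55. ] [505.  147.4  55. ] [514.1 187.6  55. ]
scene [470.3 155.7  55. ] [499.5 148.   55. ] [509.2 190.9  55. ] [476.5 193.1  55. ]
```

send_rows(
  rows=[0,0.001,0.001,0,0,0,0.001,0.005,0,0,0,0.001,0.009,0,0,0,0.001,0.012,0,0,0,0.001,0.015,0,0],
)

```text
t: 6.68
ee_pos: [488.8, 172.8, 127.0]
orientation: [0.349, 0.937, 0.0, 0.0]
ft_force: [-0.1, 0.4, -0.9]
finger_gap: 12.4
```

Run:
```python
from h import *
go((488.5,171,100),139)
w=get_image('wrist');d=get_image('scene');e=get_image('side')
R=lambda i,y,x,n,k:cv2.resize(i['frame'][y:y+n,x:x+n],(k,k),interpolation=cv2.INTER_CUBIC)
cv2.imwrite('pics/c7.png',np.hstack([R(d,145,285,60,400),R(e,235,265,60,400)])[:,:,::-1])
cv2.imwrite('pics/w7.png',R(w,150,220,120,600)[:,:,::-1])
```

```text
t 6.68 ee [488.8 172.8 127. ] yaw 139.1 F [-0.1  0.4 -0.9] gap 12.4 -> d [-0.001  -0.0016  0.027 ] turn 0.1
```

View pics/w7.png

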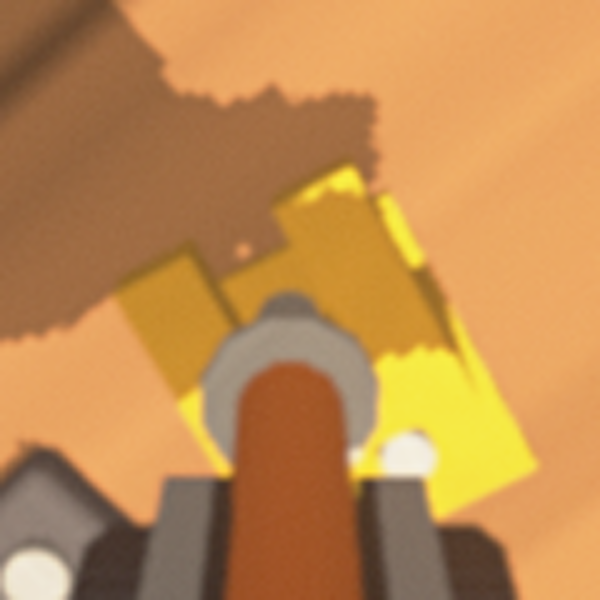

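View pics/c7.png

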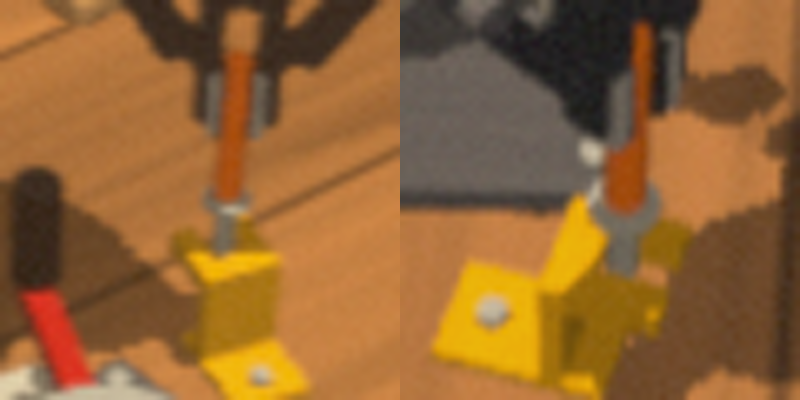

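send_rows(
  rows=[0,-0.0003,0.006,0,0,0,-0.0003,0.012,0,0,0,-0.0003,0.017,0,0,0,-0.0003,0.021,0,0,0,-0.0003,0.023,0,0],
)

```text
t: 7.25
ee_pos: [488.0, 172.4, 103.1]
orientation: [0.349, 0.937, -0.0, -0.001]
ft_force: [-0.1, -1.1, -1.6]
finger_gap: 12.7
```

send_rows(
  rows=[0,0,0.001,0,0,0,0,0.002,0,0,0,0,0.002,0,0,0,0,0.003,0,0,0,0,0.003,0,0],
)

```text
t: 7.67
ee_pos: [488.3, 172.4, 101.0]
orientation: [0.349, 0.937, -0.0, -0.0]
ft_force: [-1.1, -1.7, 4.5]
finger_gap: 12.8
```

Run:
```python
from h import *
go((488.5,171,100),139)
w=get_image('wrist');d=get_image('scene');e=get_image('side')
R=lambda i,y,x,n,k:cv2.resize(i['frame'][y:y+n,x:x+n],(k,k),interpolation=cv2.INTER_CUBIC)
cv2.imwrite('pics/c8.png',np.hstack([R(d,145,285,60,400),R(e,235,265,60,400)])[:,:,::-1])
```

```text
t 7.67 ee [488.3 172.4 101. ] yaw 139.1 F [-1.1 -1.7  4.5] gap 12.8 -> d [-0.0011 -0.001   0.001 ] turn 0.1
```

View pics/c8.png

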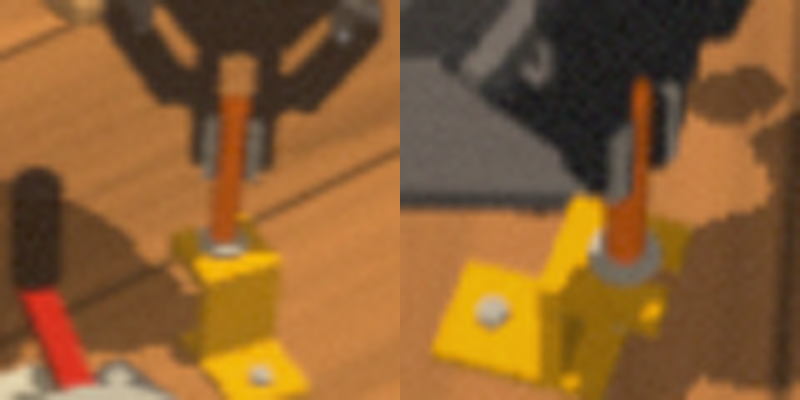

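send_rows(
  rows=[0,0,0,0,0.2,0,0,0,0,0.25,0,0,0,0,0.35,0,0,0,0,0.45,0,0,0,0,0.5],
)

```text
t: 8.23
ee_pos: [488.3, 172.5, 100.8]
orientation: [0.349, 0.937, 0.0, -0.0]
ft_force: [0.3, 0.6, -0.2]
finger_gap: 42.8
```

send_rows(
  rows=[0,0,-0.01,0,0.5,0,0,-0.03,0,0.5,0,0,-0.05,0,0.5,0,0,-0.075,0,0.5,0,0,-0.09,0,0.5],
)

```text
t: 8.65
ee_pos: [489.3, 172.7, 193.7]
orientation: [0.349, 0.937, 0.001, 0.001]
ft_force: [0.6, -0.1, 0.0]
finger_gap: 42.6
```

Run:
```python
from h import *
go((478,67,165),139)
s=state();w=get_image('wrist');d=get_image('scene');e=get_image('side')
import pickle;pickle.dump((s,w,d,e),open('w9.pkl','wb'))
R=lambda i,y,x,n,k:cv2.resize(i['frame'][y:y+n,x:x+n],(k,k),interpolation=cv2.INTER_CUBIC)
cv2.imwrite('pics/c9.png',np.hstack([R(d,145,270,80,400),R(e,215,255,80,400)])[:,:,::-1])
cv2.imwrite('pics/w9.png',w['frame'][:,:,::-1])
```

```text
t 8.65 ee [489.3 172.7 193.7] yaw 139.1 F [ 0.6 -0.1  0. ] gap 42.6 -> d [-0.0606 -0.0874  0.0286] turn 0.1
```

View pics/c9.png

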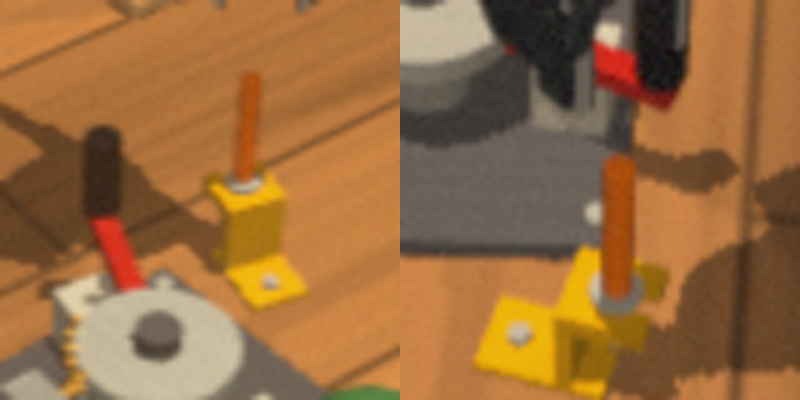

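View pics/w9.png

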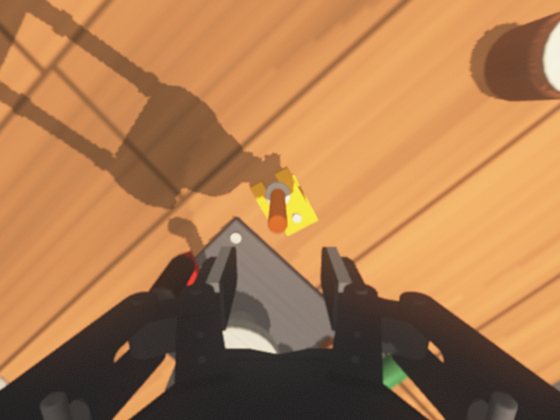

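Run:
```python
from h import *
go((477.5,67.5,165),170)
```

```text
t 8.80 ee [489.2 172.7 192.4] yaw 139.1 F [-0.1  0.5 -0.8] gap 42.9 -> d [-0.0599 -0.0872  0.0273] turn -30.9
```

send_rows(
  rows=[-0.061,-0.087,0,-31,0.6,-0.061,-0.087,0,-31,0.6,-0.061,-0.087,0.01,-31,0.6,-0.061,-0.087,0.028,-31,0.6,-0.061,-0.087,0.028,-31,0.6],
)

```text
t: 9.22
ee_pos: [475.2, 65.2, 160.5]
orientation: [0.085, 0.996, 0.0, -0.002]
ft_force: [-0.0, 0.8, 0.7]
finger_gap: 51.1
```

Run:
```python
from h import *
go((477.5,67.5,90),170)
s=state();w=get_image('wrist')
import pickle;pickle.dump((s,w),open('w10.pkl','wb'))
cv2.imwrite('pics/w10.png',w['frame'][:,:,::-1]);T=wristT(s,w)
print(proj(w,(477.5,67.5,137),T),proj(w,(477.5,67.5,79),T),proj(w,(592.3,20.8,97),T))
```

```text
t 9.22 ee [475.2  65.2 160.5] yaw 170.3 F [-0.   0.8  0.7] gap 51.1 -> d [-0.0022  0.0027  0.0705] turn 0.3
[283.69536926 245.94197741] [282.54105626 215.38961264] [250.25265264 360.80995608]
```

View pics/w10.png

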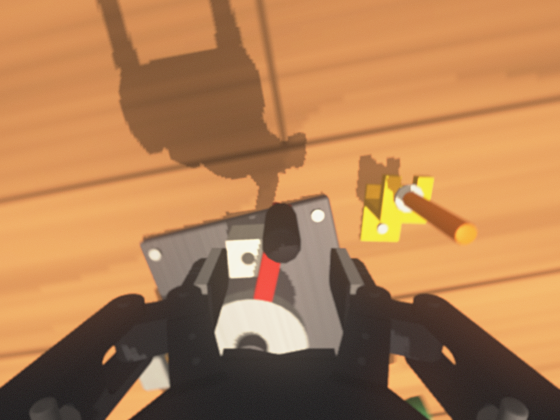

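send_rows(
  rows=[-0.002,0.0027,0.015,0,0.6,-0.002,0.0027,0.035,0,0.6,-0.002,0.0027,0.055,0,0.6,-0.002,0.0027,0.068,0,0.6,-0.002,0.0027,0.069,0,0.6],
)

```text
t: 9.68
ee_pos: [475.4, 68.5, 89.5]
orientation: [0.085, 0.996, -0.0, -0.005]
ft_force: [-1.0, -0.3, 0.1]
finger_gap: 51.1
```

send_rows(
  rows=[0,0,0,0,0.6,0,0,0,0,0.55,0,0,0,0,0.5,0,0,0,0,0.45,0,0,0,0,0.42],
  force=40,
)

```text
t: 10.1
ee_pos: [476.0, 68.5, 90.2]
orientation: [0.085, 0.996, 0.0, -0.004]
ft_force: [-0.0, 0.3, 0.4]
finger_gap: 35.7
```

Run:
```python
from h import *
go((477.5,67.5,91),170)
s=state();w=get_image('wrist')
cv2.imwrite('pics/w11.png',w['frame'][:,:,::-1]);T=wristT(s,w)
print(proj(w,(477.5,67.5,137),T))
```

```text
t 10.10 ee [476.   68.5  90.2] yaw 170.3 F [-0.   0.3  0.4] gap 35.7 -> d [-0.0017 -0.0008 -0.0008] turn 0.3
[277.19097206 322.25234431]
```

View pics/w11.png

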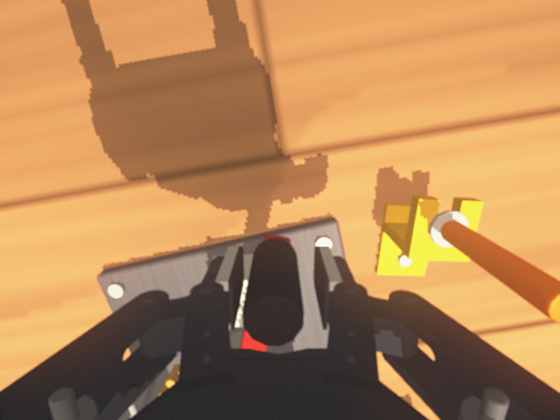

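send_rows(
  rows=[0.0005,-0.0015,0,0,0.4,0.0005,-0.0015,0,0,0.35,0.0005,-0.0015,0,0,0.3,0.0005,-0.0015,0,0,0.25,0.0005,-0.0015,0,0,0.1],
  force=40,
)

```text
t: 10.57
ee_pos: [475.1, 66.7, 90.5]
orientation: [0.085, 0.996, -0.0, -0.004]
ft_force: [-1.7, -2.6, 3.9]
finger_gap: 22.5
```

send_rows(
  rows=[0,0,0,0,0,0,0,0,0,0,0,0,0,0,0,0,0,0,0,0,0,0,0,0,0],
)

```text
t: 10.98
ee_pos: [475.1, 66.6, 90.5]
orientation: [0.085, 0.996, -0.0, -0.004]
ft_force: [-0.6, -2.1, 3.3]
finger_gap: 23.2
```

Run:
```python
from h import *
go((475.5,67,91),170)
```

```text
t 10.98 ee [475.1  66.6  90.5] yaw 170.3 F [-0.6 -2.1  3.3] gap 23.2 -> d [-0.0004  0.0005 -0.0005] turn 0.3
```

```bash
cat >> h.py <<'E'
PV=np.array([591.5,21.1]);TH0=np.radians(158.65)
def lev(nexts,n=3,dr=0,z=90.5):
    from scipy.spatial.transform import Rotation as R
    S=[state()]
    for i in range(n): get_image("wrist");S.append(state())
    F=np.mean([s["ft_force"] for s in S],0);s=S[-1]
    r=s["ee_pos"][:2]-PV;a=np.arctan2(r[1],r[0])%(2*np.pi)
    t=np.array([-np.sin(a),np.cos(a)]);e=r/np.linalg.norm(r)
    tau=[x["tau"] for x in S]
    print("t %.2f th %.4f r %.1f z %.1f | Ft %.2f (sd %.2f) Fr %.2f Fz %.1f gap %.1f yaw %.1f"%(s["t"],a-TH0,np.linalg.norm(r),s["ee_pos"][2],-F[:2]@t,np.std([x["ft_force"][:2]@t for x in S]),F[:2]@e,F[2],s["finger_gap"],yaw(s)))
    m=R.from_quat(s["orientation"]).as_matrix()
    for th in nexts:
        g=np.array([*(PV+(125+dr)*np.array([np.cos(TH0+th),np.sin(TH0+th)])),z])
        print("  th",th,(m.T@(g-s["ee_pos"])/1000).round(4))
E
python3 -c "
from h import *
lev([.03,.06])"
```

```text
t 11.13 th 0.0001 r 125.0 z 90.5 | Ft -2.08 (sd 0.27) Fr 0.41 Fz 2.8 gap 23.1 yaw 170.3
  th 0.03 [ 0.0007 -0.0037  0.    ]
  th 0.06 [ 0.0013 -0.0074  0.    ]
```

send_rows(
  rows=[0.0003,-0.0015,0,0,0,0.0006,-0.003,0,0,0,0.0009,-0.005,0,0,0,0.0013,-0.0074,0,0,0,0.0013,-0.0074,0,0,0],
)

```text
t: 11.55
ee_pos: [472.7, 60.2, 90.5]
orientation: [0.085, 0.996, 0.001, -0.004]
ft_force: [0.5, 5.2, 0.4]
finger_gap: 22.9
```

```bash
python3 -c "
from h import *
lev([.09,.1])"
```

```text
t 11.70 th 0.0538 r 125.0 z 90.6 | Ft 5.28 (sd 0.35) Fr 0.88 Fz 0.8 gap 22.8 yaw 170.2
  th 0.09 [ 0.0006 -0.0045  0.0001]
  th 0.1 [ 0.0007 -0.0057  0.0001]
```

send_rows(
  rows=[0.0002,-0.0015,0,0,0,0.0004,-0.003,0,0,0,0.0006,-0.0045,0,0,0,0.0006,-0.0045,0,0,0,0.0006,-0.0045,0,0,0],
)

```text
t: 12.12
ee_pos: [471.6, 56.7, 90.5]
orientation: [0.085, 0.996, 0.001, -0.004]
ft_force: [1.5, 6.4, 0.8]
finger_gap: 22.7
```

```bash
python3 -c "
from h import *
lev([.12,.13])"
```

```text
t 12.27 th 0.0844 r 125.1 z 90.5 | Ft 5.71 (sd 0.56) Fr 0.73 Fz 0.8 gap 23.1 yaw 170.2
  th 0.12 [ 0.0004 -0.0044  0.    ]
  th 0.13 [ 0.0005 -0.0057  0.    ]
```

send_rows(
  rows=[0.0002,-0.0015,0,0,0,0.0004,-0.003,0,0,0,0.0004,-0.0044,0,0,0,0.0004,-0.0044,0,0,0,0.0004,-0.0044,0,0,0],
)

```text
t: 12.68
ee_pos: [470.4, 52.8, 90.5]
orientation: [0.086, 0.996, 0.002, -0.004]
ft_force: [0.7, 4.9, 1.9]
finger_gap: 23.1
```

```bash
python3 -c "
from h import *
lev([.15,.16])"
```

```text
t 12.83 th 0.1167 r 125.1 z 90.6 | Ft 4.72 (sd 0.21) Fr 0.78 Fz 1.8 gap 23.4 yaw 170.2
  th 0.15 [ 0.0002 -0.0042  0.    ]
  th 0.16 [ 0.0002 -0.0054  0.    ]
```

send_rows(
  rows=[0.0001,-0.0015,0,0,0,0.0002,-0.003,0,0,0,0.0002,-0.0042,0,0,0,0.0002,-0.0042,0,0,0,0.0002,-0.0042,0,0,0],
)

```text
t: 13.25
ee_pos: [469.4, 48.6, 90.5]
orientation: [0.086, 0.996, 0.002, -0.004]
ft_force: [0.7, 3.4, 1.5]
finger_gap: 22.8
```

```bash
python3 -c "
from h import *
lev([.18,.19])"
```

```text
t 13.40 th 0.1511 r 125.1 z 90.6 | Ft 3.67 (sd 0.31) Fr 0.71 Fz 2.0 gap 23.2 yaw 170.2
  th 0.18 [-0.     -0.0036  0.    ]
  th 0.19 [ 0.     -0.0049  0.    ]
```

send_rows(
  rows=[0,-0.0015,0,0,0,0,-0.003,0,0,0,0,-0.0036,0,0,0,0,-0.0036,0,0,0,0,-0.0036,0,0,0],
)

```text
t: 13.82
ee_pos: [468.6, 44.8, 90.5]
orientation: [0.086, 0.996, 0.002, -0.004]
ft_force: [-0.8, 2.8, 3.0]
finger_gap: 23.1
```

```bash
python3 -c "
from h import *
lev([.21,.22])"
```

```text
t 13.97 th 0.1815 r 125.2 z 90.5 | Ft 2.61 (sd 0.32) Fr 1.38 Fz 3.0 gap 23.0 yaw 170.2
  th 0.21 [-0.0001 -0.0036  0.    ]
  th 0.22 [-0.0002 -0.0048  0.    ]
```

send_rows(
  rows=[0,-0.0015,0,0,0,-0.0001,-0.003,0,0,0,-0.0001,-0.0036,0,0,0,-0.0001,-0.0036,0,0,0,-0.0001,-0.0036,0,0,0],
)

```text
t: 14.38
ee_pos: [467.9, 41.0, 90.5]
orientation: [0.086, 0.996, 0.001, -0.004]
ft_force: [-2.8, 2.1, 3.5]
finger_gap: 23.5
```

```bash
python3 -c "
from h import *
lev([.24,.25])"
```

```text
t 14.53 th 0.2120 r 125.2 z 90.5 | Ft 1.88 (sd 0.39) Fr 2.11 Fz 4.0 gap 23.3 yaw 170.2
  th 0.24 [-0.0002 -0.0035  0.    ]
  th 0.25 [-0.0003 -0.0047  0.    ]
```

send_rows(
  rows=[0,-0.0015,0,0,0,-0.0001,-0.003,0,0,0,-0.0002,-0.0035,0,0,0,-0.0002,-0.0035,0,0,0,-0.0002,-0.0035,0,0,0],
)

```text
t: 14.95
ee_pos: [467.4, 37.9, 90.5]
orientation: [0.086, 0.996, 0.002, -0.004]
ft_force: [-2.4, 4.2, 4.7]
finger_gap: 23.3
```

```bash
python3 -c "
from h import *
lev([.27,.28])"
```

```text
t 15.10 th 0.2388 r 125.2 z 90.5 | Ft 4.12 (sd 0.39) Fr 2.33 Fz 4.3 gap 23.0 yaw 170.2
  th 0.27 [-0.0004 -0.0039 -0.    ]
  th 0.28 [-0.0005 -0.0051 -0.    ]
```

send_rows(
  rows=[0,-0.0015,0,0,0,-0.0001,-0.003,0,0,0,-0.0002,-0.0039,0,0,0,-0.0002,-0.0039,0,0,0,-0.0002,-0.0039,0,0,0],
)

```text
t: 15.52
ee_pos: [466.9, 33.8, 90.5]
orientation: [0.086, 0.996, 0.001, -0.004]
ft_force: [-2.1, 2.6, 4.3]
finger_gap: 23.0
```

```bash
python3 -c "
from h import *
lev([.30,.31],dr=.3)"
```

```text
t 15.67 th 0.2705 r 125.3 z 90.5 | Ft 3.91 (sd 0.99) Fr 2.08 Fz 4.3 gap 22.9 yaw 170.2
  th 0.3 [-0.0003 -0.0037 -0.    ]
  th 0.31 [-0.0004 -0.0049 -0.    ]
```

send_rows(
  rows=[0,-0.0015,0,0,0,-0.0001,-0.003,0,0,0,-0.0003,-0.0042,0,0,0,-0.0003,-0.0042,0,0,0,-0.0003,-0.0042,0,0,0],
)

```text
t: 16.08
ee_pos: [466.5, 30.4, 90.5]
orientation: [0.086, 0.996, 0.002, -0.004]
ft_force: [-1.3, 6.1, 3.2]
finger_gap: 23.4
```

```bash
python3 -c "
from h import *
lev([.33,.34],dr=.3)"
```

```text
t 16.23 th 0.2985 r 125.3 z 90.5 | Ft 6.39 (sd 0.27) Fr 1.72 Fz 3.8 gap 23.1 yaw 170.2
  th 0.33 [-0.0005 -0.0039 -0.    ]
  th 0.34 [-0.0006 -0.0052 -0.    ]
```

send_rows(
  rows=[0,-0.0015,0,0,0,-0.0002,-0.003,0,0,0,-0.0005,-0.0045,0,0,0,-0.0005,-0.0045,0,0,0,-0.0005,-0.0045,0,0,0],
)

```text
t: 16.65
ee_pos: [466.3, 26.2, 90.5]
orientation: [0.086, 0.996, 0.003, -0.004]
ft_force: [-2.0, 5.8, 3.6]
finger_gap: 22.7
```

```bash
python3 -c "
from h import *
lev([.37,.38],dr=.3)"
```

```text
t 16.80 th 0.3322 r 125.4 z 90.5 | Ft 5.71 (sd 0.38) Fr 1.48 Fz 4.2 gap 22.7 yaw 170.1
  th 0.37 [-0.0008 -0.0047 -0.    ]
  th 0.38 [-0.001  -0.0059 -0.0001]
```

send_rows(
  rows=[-0.0002,-0.0015,0,0,0,-0.0005,-0.003,0,0,0,-0.0008,-0.0047,0,0,0,-0.0008,-0.0047,0,0,0,-0.0008,-0.0047,0,0,0],
)

```text
t: 17.22
ee_pos: [466.1, 21.3, 90.5]
orientation: [0.086, 0.996, 0.002, -0.005]
ft_force: [-1.6, 5.3, 4.9]
finger_gap: 23.2
```

```bash
python3 -c "
from h import *
lev([.40,.41],dr=.3)"
```

```text
t 17.37 th 0.3706 r 125.4 z 90.5 | Ft 4.85 (sd 0.63) Fr 1.99 Fz 4.7 gap 23.0 yaw 170.1
  th 0.4 [-0.0008 -0.0036 -0.    ]
  th 0.41 [-0.001  -0.0048 -0.    ]
```

send_rows(
  rows=[-0.0003,-0.0015,0,0,0,-0.0006,-0.003,0,0,0,-0.001,-0.0048,0,0,0,-0.001,-0.0048,0,0,0,-0.001,-0.0048,0,0,0],
)

```text
t: 17.78
ee_pos: [466.2, 16.1, 90.5]
orientation: [0.086, 0.996, 0.002, -0.005]
ft_force: [-1.3, 2.9, 5.6]
finger_gap: 22.9
```

```bash
python3 -c "
from h import *
lev([.44,.45],dr=.3)"
```

```text
t 17.93 th 0.4126 r 125.4 z 90.5 | Ft 3.15 (sd 0.20) Fr 1.74 Fz 5.5 gap 22.9 yaw 170.2
  th 0.44 [-0.0009 -0.0033 -0.    ]
  th 0.45 [-0.0012 -0.0045 -0.    ]
```

send_rows(
  rows=[-0.0003,-0.0015,0,0,0,-0.0006,-0.003,0,0,0,-0.0012,-0.0045,0,0,0,-0.0012,-0.0045,0,0,0,-0.0012,-0.0045,0,0,0],
)

```text
t: 18.35
ee_pos: [466.5, 10.7, 90.5]
orientation: [0.086, 0.996, 0.002, -0.005]
ft_force: [-2.6, 3.6, 5.8]
finger_gap: 23.6
```

```bash
python3 -c "
from h import *
lev([.475,.485],dr=.3)"
```

```text
t 18.50 th 0.4553 r 125.4 z 90.5 | Ft 2.84 (sd 0.66) Fr 2.15 Fz 5.7 gap 23.2 yaw 170.2
  th 0.475 [-0.0008 -0.0024 -0.    ]
  th 0.485 [-0.0011 -0.0036 -0.    ]
```

send_rows(
  rows=[-0.0003,-0.001,0,0,0,-0.0006,-0.002,0,0,0,-0.0011,-0.0036,0,0,0,-0.0011,-0.0036,0,0,0,-0.0011,-0.0036,0,0,0],
)

```text
t: 18.92
ee_pos: [466.8, 6.9, 90.5]
orientation: [0.086, 0.996, 0.002, -0.005]
ft_force: [-2.9, 3.5, 5.0]
finger_gap: 23.1
```

```bash
python3 -c "
from h import *
lev([.51,.52],dr=.3)"
```

```text
t 19.07 th 0.4856 r 125.5 z 90.5 | Ft 4.36 (sd 0.39) Fr 1.87 Fz 4.9 gap 23.0 yaw 170.2
  th 0.51 [-0.0011 -0.0029 -0.    ]
  th 0.52 [-0.0015 -0.0041 -0.    ]
```

send_rows(
  rows=[-0.0003,-0.001,0,0,0,-0.0008,-0.0025,0,0,0,-0.0012,-0.0033,0,0,0,-0.0012,-0.0033,0,0,0,-0.0012,-0.0033,0,0,0],
)

```text
t: 19.48
ee_pos: [467.2, 3.4, 90.5]
orientation: [0.086, 0.996, 0.002, -0.005]
ft_force: [-1.9, 3.1, 5.5]
finger_gap: 23.1
```

```bash
python3 -c "
from h import *
lev([.54,.55],dr=.3)"
```

```text
t 19.63 th 0.5143 r 125.5 z 90.5 | Ft 3.72 (sd 0.39) Fr 1.75 Fz 5.5 gap 22.6 yaw 170.2
  th 0.54 [-0.0013 -0.003  -0.    ]
  th 0.55 [-0.0017 -0.0041 -0.    ]
```

send_rows(
  rows=[-0.0004,-0.001,0,0,0,-0.001,-0.0025,0,0,0,-0.0015,-0.0035,0,0,0,-0.0015,-0.0035,0,0,0,-0.0015,-0.0035,0,0,0],
)

```text
t: 20.05
ee_pos: [467.6, 0.4, 90.5]
orientation: [0.086, 0.996, 0.002, -0.006]
ft_force: [-2.1, 7.0, 6.2]
finger_gap: 23.2
```

```bash
python3 -c "
from h import *
lev([.57,.58],dr=.4)"
```

```text
t 20.20 th 0.5378 r 125.6 z 90.5 | Ft 6.91 (sd 0.31) Fr 1.21 Fz 6.1 gap 23.0 yaw 170.1
  th 0.57 [-0.0016 -0.0037 -0.0001]
  th 0.58 [-0.002  -0.0049 -0.0001]
```

send_rows(
  rows=[-0.0004,-0.001,0,0,0,-0.001,-0.0025,0,0,0,-0.0018,-0.0043,0,0,0,-0.0018,-0.0043,0,0,0,-0.0018,-0.0043,0,0,0],
)

```text
t: 20.62
ee_pos: [468.4, -3.8, 90.5]
orientation: [0.086, 0.996, 0.003, -0.006]
ft_force: [-2.3, 5.3, 5.9]
finger_gap: 23.0
```

```bash
python3 -c "
from h import *
lev([.61,.62],dr=.4)"
```

```text
t 20.77 th 0.5720 r 125.6 z 90.5 | Ft 5.58 (sd 0.22) Fr 1.15 Fz 5.9 gap 22.8 yaw 170.1
  th 0.61 [-0.002  -0.0043 -0.0001]
  th 0.62 [-0.0025 -0.0055 -0.0001]
```

send_rows(
  rows=[-0.0005,-0.001,0,0,0,-0.0012,-0.0025,0,0,0,-0.002,-0.0043,0,0,0,-0.002,-0.0043,0,0,0,-0.002,-0.0043,0,0,0],
)

```text
t: 21.18
ee_pos: [469.4, -8.5, 90.5]
orientation: [0.086, 0.996, 0.003, -0.006]
ft_force: [-1.6, 4.2, 6.3]
finger_gap: 23.4
```

```bash
python3 -c "
from h import *
lev([.64,.65],dr=.4)"
```

```text
t 21.33 th 0.6101 r 125.6 z 90.5 | Ft 4.52 (sd 0.32) Fr 0.80 Fz 5.8 gap 23.0 yaw 170.1
  th 0.64 [-0.0018 -0.0033 -0.    ]
  th 0.65 [-0.0023 -0.0044 -0.    ]
```

send_rows(
  rows=[-0.0005,-0.001,0,0,0,-0.0012,-0.0025,0,0,0,-0.0021,-0.004,0,0,0,-0.0021,-0.004,0,0,0,-0.0021,-0.004,0,0,0],
)

```text
t: 21.75
ee_pos: [470.6, -13.2, 90.5]
orientation: [0.086, 0.996, 0.002, -0.006]
ft_force: [-1.8, 1.9, 5.7]
finger_gap: 23.0
```

```bash
python3 -c "
from h import *
lev([.68,.69],dr=.4)"
```

```text
t 21.90 th 0.6492 r 125.7 z 90.5 | Ft 3.37 (sd 0.77) Fr 1.31 Fz 5.9 gap 22.9 yaw 170.1
  th 0.68 [-0.002  -0.0033 -0.0001]
  th 0.69 [-0.0026 -0.0044 -0.0001]
```

send_rows(
  rows=[-0.0005,-0.001,0,0,0,-0.0012,-0.002,0,0,0,-0.0022,-0.0037,0,0,0,-0.0022,-0.0037,0,0,0,-0.0022,-0.0037,0,0,0],
)

```text
t: 22.32
ee_pos: [472.1, -18.1, 90.5]
orientation: [0.086, 0.996, 0.002, -0.006]
ft_force: [-2.5, 2.5, 5.8]
finger_gap: 22.9
```

```bash
python3 -c "
from h import *
lev([.71,.72],dr=.5)"
```

```text
t 22.47 th 0.6895 r 125.7 z 90.5 | Ft 2.63 (sd 0.41) Fr 2.04 Fz 5.6 gap 23.4 yaw 170.1
  th 0.71 [-0.0014 -0.0022  0.    ]
  th 0.72 [-0.002  -0.0033  0.    ]
```

send_rows(
  rows=[-0.0005,-0.001,0,0,0,-0.0012,-0.002,0,0,0,-0.0021,-0.0035,0,0,0,-0.0021,-0.0035,0,0,0,-0.0021,-0.0035,0,0,0],
)

```text
t: 22.88
ee_pos: [473.4, -22.0, 90.5]
orientation: [0.086, 0.996, 0.002, -0.007]
ft_force: [-2.1, 3.6, 5.9]
finger_gap: 23.0
```

```bash
python3 -c "
from h import *
lev([.735,.74,.745],dr=.5)"
```

```text
t 23.03 th 0.7221 r 125.8 z 90.5 | Ft 4.24 (sd 0.22) Fr 0.76 Fz 5.5 gap 23.0 yaw 170.1
  th 0.735 [-0.001  -0.0013 -0.    ]
  th 0.74 [-0.0014 -0.0018 -0.    ]
  th 0.745 [-0.0017 -0.0023 -0.    ]
```

send_rows(
  rows=[-0.0005,-0.0006,0,0,0,-0.0008,-0.001,0,0,0,-0.0012,-0.0016,0,0,0,-0.0012,-0.0016,0,0,0,-0.0012,-0.0016,0,0,0],
)

```text
t: 23.45
ee_pos: [474.0, -23.8, 90.5]
orientation: [0.086, 0.996, 0.002, -0.007]
ft_force: [-2.7, 3.5, 5.4]
finger_gap: 23.1
```

Run:
```python
from h import *
lev([.735,.74],dr=.5)
d=get_image('scene');e=get_image('side')
R=lambda i,y,x,n,k:cv2.resize(i['frame'][y:y+n,x:x+n],(k,k),interpolation=cv2.INTER_CUBIC)
cv2.imwrite('pics/c12.png',np.hstack([R(d,160,245,140,400),R(e,170,180,140,400)])[:,:,::-1])
lev([.735,.74],dr=.5)
```

```text
t 23.60 th 0.7376 r 125.8 z 90.5 | Ft 4.89 (sd 0.48) Fr 0.85 Fz 5.5 gap 22.6 yaw 170.1
  th 0.735 [-0.0001  0.0004 -0.    ]
  th 0.74 [-0.0004 -0.0001 -0.    ]
t 23.85 th 0.7372 r 125.8 z 90.5 | Ft 4.06 (sd 0.59) Fr 0.60 Fz 5.9 gap 23.0 yaw 170.1
  th 0.735 [-0.0001  0.0004  0.    ]
  th 0.74 [-0.0004 -0.0002  0.    ]
```

View pics/c12.png

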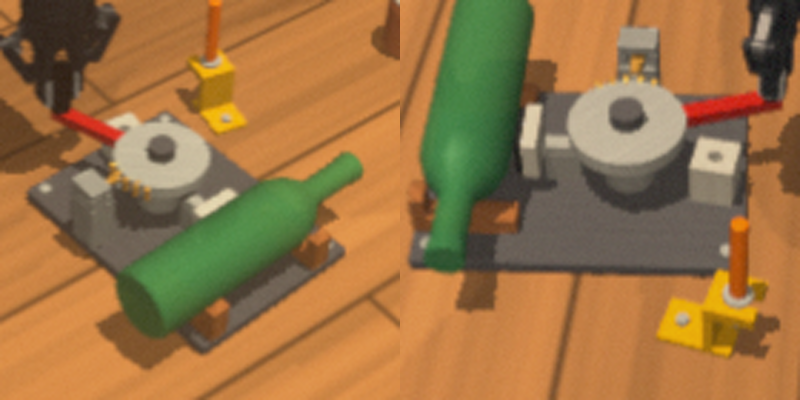

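Run:
```python
from h import *
lev([.737],dr=.5)
print(finish_job())
```

```text
t 24.00 th 0.7373 r 125.8 z 90.5 | Ft 4.42 (sd 0.17) Fr 1.07 Fz 6.0 gap 23.3 yaw 170.1
  th 0.737 [-0.0002  0.0002 -0.    ]
the job is handed in; nothing more can be done
None
```

I parked the pin in the yellow notch and swung the lever three clicks. I handed the job in at 24.0 s, still holding the grip in the third click. No verdict was reported.

- **Pin:** It was drawn up out of the bore and lowered into the notch until the collar touched the shelf (about 5 N). The scene and side pictures after release, and again at the end, show it upright on its collar.
- **Lever:** I stepped the grip round in arcs and read the force at each step. All three clicks showed the same pattern: a rise to 5.7–6.9 N, a drop to 1.9–2.8 N, then back to about 4 N. The crests came at about 0.14, 0.38 and 0.62 rad.
- **Final hold:** The last reading was 0.737 rad, with the third notch estimated at 0.736 rad. Resistance was steady at 4.4 N against an expected even level of about 4.6 N. The lever never got near the fourth crest, at about 0.86 rad.
- **Jaw and bystanders:** The last pictures show the jaw up at the bottle. I did not measure its contact with the bottle separately. The arm stayed clear of the glass, tin and flask.
- **Small disagreements:** The cameras differed by 1–2 mm on the notch and pivot positions. The tool felt a steady upward force of about 6 N and a sideways one of 1–2 N while holding the grip.

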